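# Crack the seized swivel lock of a bench vise, swing it square, nip it up

### The arm

A 6-joint arm with a two-finger parallel gripper is mounted at the origin on the work surface. World frame = base frame: x ahead of the robot, y to its left, z up, the work surface at z = 0. Lengths are in m, angles in degrees, forces in N, time in s.
With the tool pointing down it reaches from about 0.3 to 0.75 m from the base axis. Payload 8.5 kg.
Tool frame: the origin (TCP) lies between the finger pads; the fingertips stand 17 mm ahead of it and the grasp point (between the pads) lies 2 mm behind it; z points along the fingers, y is the direction in which the jaws open and shut (so a half turn about z gives the same grasp; the last joint's range is limited). The gripper opens to 85 mm and grips with 20 to 120 N. Pads are 22 mm wide; open, the fingers measure 114 mm over their backs; the gripper's body (76 mm by 85 mm) begins 54 mm behind the grasp point. The pads swing forward as they close: fully open they stand 13 mm farther back than shut.
Start: joints at [52.752, 21.807, 74.336, -0, 83.858, -12.336], TCP at [0.232, 0.499, 0.209] pointing down, gripper open.
Joint ranges: [-178.18, 178.18], [-50.72, 133.34], [12.68, 142.11], [-81.47, 261.47], [9.98, 163.14], [-165.26, 165.26]. Speed limits (degrees/s): [136.94, 136.94, 180, 180, 180, 180].

### API

Orientations are given as a 3x3 rotation matrix whose columns are the frame's x, y, z axes.
In Python, from rig import readout, eyes, env gives the robot as it stands.
- The arm moves only by the tool arm_command, never from a script. Its argument "rows" is text: rows parted by semicolons, each of 7 numbers parted by spaces: the closure, from 0 (fully open) to 1 (shut), then the shift along the tool's x, y, z in mm, then the turn, a rotation vector about the tool's x, y, z in degrees. In form: grip dx dy dz rx ry rz; .... A call has 1 to 5 rows; each row shifts and turns the commanded pose from where the row before left it, along the tool's axes as they then stand; what a row does not reach is not made up. A row lasts 1/12 s, in which the tool goes at most 41.7 mm and 7.16 degrees, less where a joint would pass 70% of its speed; a pose out of reach is approached as far as the arm can. A call with a gripper value outside its range is refused whole. The fingers move at their own pace and stop on an object; "squeeze" is the grip in N (left out, the last holds). Time passes only in rows, so rows that do not move let the fingers close. It gives the time, the measured TCP pose, the force and the opening at its end, in the units of the state.
- readout.observe(): the state, without advancing time (a new reading comes with each control period).
- eyes.get_image(name): name is "scene" or "side" or "wrist"; returns the picture (420x560x3 uint8, red, green, blue); there is no depth.
- eyes.camera_model(name): a dict with "mtx" (3x3 intrinsics, pixels), "view" (4x4, takes a point from world to camera coordinates). Camera axes: x right, y up, looking along -z (the intrinsics and any distortion apply to the point x, -y, -z); pixel columns grow to the right and rows downward; lengths in m; the calibration is good to about 2 mm. A picture is of the moment at which its call begins: read the wrist's pose just before it. camera_model takes no time and is no camera call; for the wrist camera it gives the pose at the moment of the call.
- env.close_job(): hands the job in, once; it reports no verdict.
The state is a dict: "time_s": time; "q": joint angles; "qvel": joint speeds; "joint_efforts": joint torques, N m; "position": TCP position; "tool_rot": TCP orientation; "ft_force": force on the tool from outside, world axes, zero at the start; "wrist_torque": the same for the moment, N m; "grip_width": finger opening in m.
Only numpy, scipy, OpenCV 4.12 (cv2) and the standard library are available. Lean on these libraries where they do the work, as an engineer would, in place of code of your own. Each camera call takes 0.05 s, during which the arm holds its last target. There are 200 camera calls.

### The job

The bench vise was left swung out of square and its swivel lock has seized: grip the lock's bar knob, crack it loose anticlockwise with a short firm twist and slacken it a good fifth of a turn, until it turns freely. Ease the vise head round by the side of its nose, without forcing it, until it rests fully against the square stop on its base. Then turn the knob clockwise until the lock bites firmly again, judged by feel, about as tight as it was found and no more, and leave the things lying around undisturbed.

Things in the scene. Friction and masses are not known exactly. Their poses are not given: they have to be found in the camera images.
- vise: the fixed cast-iron base of a small swivel vise, round foot 120 mm across, bolted down. Origin on the table under the swivel's pivot, z up. When the head is square its nose points along the base's -x. An arm at 100 deg anticlockwise from +x carries the lock, 95 mm from the pivot; a stop lug stands at the rim between the lock and the nose.
- head: the swivelling half with jaws and a lead brick (70x26x46 mm, top at 116 mm) clamped in them. Same origin as the base; it turns about z through it. Towards its -x: jaws 64 mm wide out to x -71, 101 mm high, then the nose block (x -68 to -112, y -20 to 20, z 50 to 84 mm), then a hanging handle bar at x -119. Locked, it does not yield; slack, about 3 N at the nose moves it.
- knob: the lock's dark bar knob on a vertical screw beside the head. Origin on its axis at table height. Bar 48 mm long along its x, 14 mm thick along its y, from 59 to 93 mm high; take it across the 14 mm. Below it a 40 mm washer with its top at 52 mm. It needs a firm grip (about 80 N) and keeps clear of all else by 25 mm at bar height.
- strap: flat steel clamp strap, 70 x 36 x 8 mm, under the knob's washer at 39 to 47 mm height, reaching over the rim of the head's flange. The knob presses it down on the flange and so locks the head; not to be handled.
- lock (a joint): turn of the knob, rad: 0 as found (tight), grows anticlockwise seen from above, which slackens. It takes 0.35 to 0.7 N m to crack loose, about 0.1 N m once free (past 0.8). The flange runs out of true: with the head square the lock bites earlier (from about 0.8) and 0 would be too tight, so tighten by torque: about 0.6 N m (0.45 to 0.75), felt while turning slowly in steps of about 0.04 rad.
- swivel (a joint): swing of the head, rad: 0 is square, hard against the stop; positive is swung anticlockwise seen from above, so it goes home clockwise, the nose moving towards the head's +y. Found at 0.38 to 0.75.
- knob_grip (a point): point on the knob's axis inside the bar, 80 mm above the table: where to grip it from above
- nose (a point): centre of the nose block, 92 mm from the pivot along the head's -x and 67 mm above the table; the face to push lies 20 mm from it towards the head's -y
- case: bystander: cream plastic marker case with snap lid, 77 x 117 x 35 mm, loose, behind the vise; origin under its centre
- filter: bystander: loose aluminium filter square, 60 x 60 x 4 mm, beside the lock; origin under its centre
- tweezers: bystander: loose steel tweezers, 125 mm long, 8 mm high, behind the vise; origin at mid-length on the table
- spare_brick: bystander: loose lead brick, 100 x 50 x 25 mm, lying flat to the right; origin under its centre
- spanner: bystander: loose spanner, 150 mm long, lying on the left; origin under its middle
- tape: bystander: loose cream ring (tape core), 90 mm across, 19 mm high, on the left; origin under its centre
- oil: bystander: loose grey oil bottle, 44 mm across, 100 mm high, to the right of the vise; origin under its centre
Mind the look-alikes: they are no part of the job. Leave any purple look-alike of the vise alone.

How it is judged (in metres and radians):
On the way, in this order (a step that is already met when the one before it is completed fails the run):
1. the lock is broken loose and slackened by about a fifth of a turn (value of joint lock above 1.1 rad), for 0.1 s.
2. the vise head is swung up against its square stop (value of joint swivel below 0.012 rad), for 0.2 s.
At the end, for the whole second after the job is handed in: The vise head rests square against its stop (swivel within 0.015 rad of 0), and the lock is nipped up again: the clamp strap presses on the head's flange with 22 to 85 N (it was found with roughly 45 to 75 N) (value of joint swivel below 0.015 rad and contact force between strap and head between 22 and 85 N); the robot touches nothing.
It fails at once if the vise head is forced: pushed with more than 30 N (contact force between any of the fingers, the arm and head above 30 N).
It fails at once if one of the things lying around is shifted by more than 20 mm (distance of any of case, filter, tweezers, spare_brick, spanner, tape, oil from where it was at the start of the episode above 0.02 m).
It also fails if it takes over 70 s, if anything falls off the work surface, if the arm or the gripper's body presses on something with over 40 N, if the wrist force passes 120 N, or if a joint passes its speed limit or range.

## Working session

There is one attempt and no reset: what is moved stays moved. The work goes in short steps, Python scripts to look and compute and a tool call to move; the robot and the scene stay as the last step left them, time stands still between calls to the robot, and variables do not carry over. Pictures are saved under pics/ and viewed, about 8 in all and at most 12, crops included, and the job is handed in when it is done.

Besides the shell and the picture viewer there is one more tool, called after "Call:" as name(argument=value, ...), one argument or row to a line, values as JSON. arm_command: Moves the arm, as the interface text tells. Its arguments: {"type":"object","properties":{"rows":{"type":"string"},"squeeze":{"type":"number"}},"required":["rows"]}

```bash
ls; mkdir -p pics; python3 - <<'E'
from rig import readout, eyes
import cv2, numpy as np
s=readout.observe(); print({k:np.round(v,3).tolist() for k,v in s.items()})
for n in("scene","side"):
    im=eyes.get_image(n); cv2.imwrite(f"pics/{n}0.png",im[:,:,::-1])
    m=eyes.camera_model(n); print(n,m.keys(),np.round(m["mtx"],1).tolist(),np.round(m["view"],4).tolist())
E
```

```text
pics
{'time_s': 0.0, 'q': [52.752, 21.841, 74.385, 0.001, 83.856, -12.337], 'qvel': [-0.083, -0.066, 0.152, -0.043, -0.008, -0.045], 'joint_efforts': [0.001, -44.848, -23.128, -0.0, 0.005, 0.0], 'position': [0.231, 0.499, 0.208], 'tool_rot': [[-0.907, 0.421, -0.001], [0.421, 0.907, -0.001], [0.0, -0.001, -1.0]], 'ft_force': [-0.695, 0.022, -0.379], 'wrist_torque': [0.017, 0.047, 0.03], 'grip_width': 0.086}
scene dict_keys(['mtx', 'view']) [[409.1, 0.0, 278.5], [0.0, 409.1, 212.7], [0.0, 0.0, 1.0]] [[-0.5259, 0.8505, -0.0079, 0.3196], [-0.6984, -0.4265, 0.5748, 0.3401], [0.4855, 0.3078, 0.8183, -1.6407], [0.0, 0.0, 0.0, 1.0]]
side dict_keys(['mtx', 'view']) [[547.0, 0.0, 277.7], [0.0, 547.0, 206.6], [0.0, 0.0, 1.0]] [[0.8312, -0.5555, -0.0208, -0.4725], [0.3868, 0.551, 0.7394, -0.2944], [-0.3993, -0.6227, 0.6729, -1.1716], [0.0, 0.0, 0.0, 1.0]]
```

View pics/scene0.png

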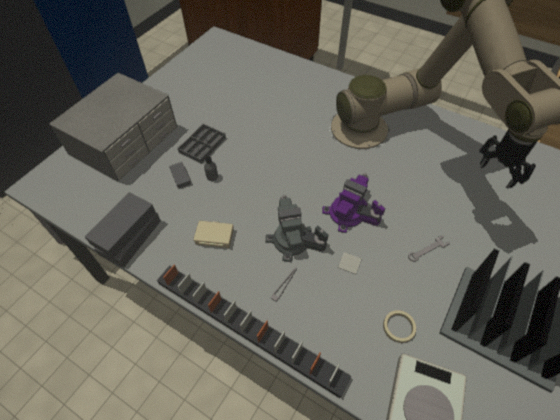

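View pics/side0.png

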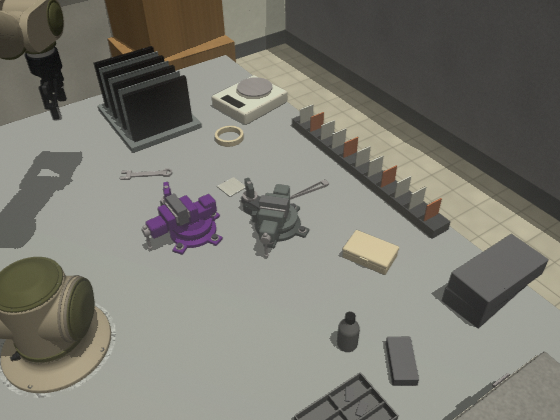

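The scene picture shows the grey vise at about (292,235), with its knob at about (318,238). The purple look-alike is at (350,205). In the side picture the grey vise is at (272,212), its knob at (249,188), and the purple one is at (185,215). I choose the grey vise and will check that in one close crop.

```bash
cat > h.py <<'E'
import numpy as np, cv2
from rig import readout, eyes
def ray(n,uv,m=None):
    m=m or eyes.camera_model(n); V=np.array(m["view"]); K=np.array(m["mtx"])
    p=np.linalg.solve(K,[uv[0],uv[1],1]); d=V[:3,:3].T@(p*[1,-1,-1]); return -V[:3,:3].T@V[:3,3], d/np.linalg.norm(d)
def plane(n,uv,z,m=None):
    c,d=ray(n,uv,m); return c+d*(z-c[2])/d[2]
def proj(n,P,m=None):
    m=m or eyes.camera_model(n); V=np.array(m["view"]); K=np.array(m["mtx"])
    p=V[:3,:3]@np.array(P)+V[:3,3]; q=K@(p*[1,-1,-1]); return q[:2]/q[2]
def cross(n1,u1,n2,u2):
    a,d=ray(n1,u1); b,e=ray(n2,u2)
    t=np.linalg.lstsq(np.c_[d,-e],b-a,rcond=None)[0]; p,q=a+d*t[0],b+e*t[1]; return (p+q)/2,np.linalg.norm(p-q)
E
python3 - <<'E'
import cv2,numpy as np
a=cv2.imread("pics/scene0.png")[185:265,255:345]; b=cv2.imread("pics/side0.png")[165:255,230:320]
f=lambda i:cv2.resize(i,(400,400*i.shape[0]//i.shape[1]),interpolation=cv2.INTER_CUBIC)
a,b=f(a),f(b); h=max(len(a),len(b)); o=np.zeros((h,800,3),np.uint8); o[:len(a),:400]=a;o[:len(b),400:]=b
cv2.imwrite("pics/crop0.png",np.clip(o*1.6,0,255).astype(np.uint8))
E
```

```text
(no output)
```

View pics/crop0.png

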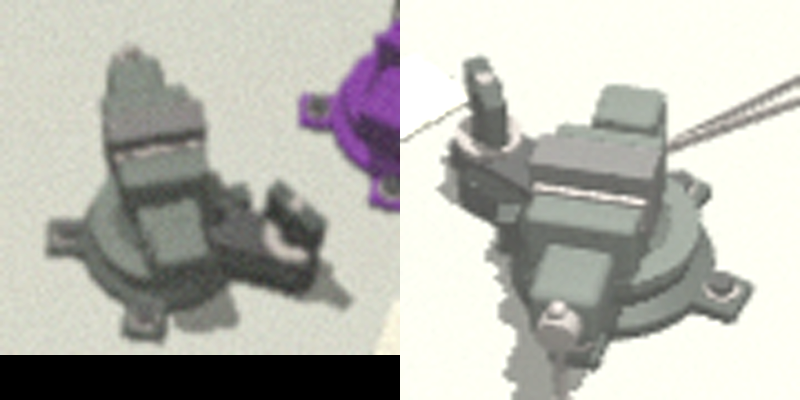

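The crop confirms the grey vise. The knob's bar top is near side px (249,182) and scene px (322,231), and the nose block top is near side px (270,226).

```bash
python3 - <<'E'
from h import *
np.set_printoptions(precision=4,suppress=True)
print(cross("scene",(321.5,231),"side",(249,182)))
print(plane("scene",(321.5,231),.093),plane("side",(249,182),.093))
print("nose",plane("side",(270.5,226),.084))
# brick top ends / centre side crop (598,155)
print("brick",plane("side",(230+198/4.444,165+155/4.444),.116),plane("scene",(255+155/4.444,185+118/4.444),.116))
# bolts lugs of base
for p in((287,690),):pass
print("base lugs side", plane("side",(230+322/4.444,165+288/4.444),.012),plane("side",(230+298/4.444,165+190/4.444),.012))
print("lugs scene",[plane("scene",(255+a/4.444,185+b/4.444),.012) for a,b in((68,238),(145,318))])
# bar ends top side crop
print("bar", plane("side",(230+76/4.444,165+62/4.444),.093),plane("side",(230+93/4.444,165+95/4.444),.093))
E
```

```text
(array([0.5659, 0.1283, 0.0929]), np.float64(0.002247917873714735))
[0.5649 0.129  0.093 ] [0.5664 0.1271 0.093 ]
nose [ 0.5277 -0.033   0.084 ]
brick [0.5682 0.0092 0.116 ] [0.5669 0.0172 0.116 ]
base lugs side [ 0.6256 -0.0286  0.012 ] [0.6624 0.0474 0.012 ]
lugs scene [array([ 0.6286, -0.0183,  0.012 ]), array([0.6562, 0.064 , 0.012 ])]
bar [0.5689 0.1406 0.093 ] [0.5613 0.1093 0.093 ]
```

Call:
arm_command(
  rows="0 -35 -15 -6 0 0 0;0 -35 -15 -6 0 0 0;0 -35 -15 -6 0 0 0;0 -35 -15 -6 0 0 0;0 -35 -15 -6 0 0 0",
)

```text
time_s: 0.52
position: [0.3595, 0.3555, 0.2387]
tool_rot: [[-0.907, 0.421, -0.001], [0.421, 0.907, -0.0], [0.0, -0.0, -1.0]]
ft_force: [0.6, 0.4, -0.3]
grip_width: 0.0852
```

Call:
arm_command(
  rows="0 -35 -15 0 0 0 0;0 -35 -15 0 0 0 0;0 -35 -15 0 0 0 0;0 -35 -15 0 0 0 0;0 -35 -15 0 0 0 0",
)

```text
time_s: 0.93
position: [0.4867, 0.2136, 0.2384]
tool_rot: [[-0.907, 0.421, -0.001], [0.421, 0.907, -0.0], [0.001, -0.0, -1.0]]
ft_force: [0.4, 0.7, 1.0]
grip_width: 0.0853
```

Call:
arm_command(
  rows="0 -36 -15 0 0 0 0;0 -37 -15 0 0 0 0;0 -37 -15 0 0 0 0;0 0 0 0 0 0 7;0 0 0 0 0 0 7",
)

```text
time_s: 1.35
position: [0.5678, 0.1262, 0.2374]
tool_rot: [[-0.773, 0.635, -0.002], [0.635, 0.773, -0.0], [0.001, -0.001, -1.0]]
ft_force: [0.2, 0.7, -0.1]
grip_width: 0.0854
```

Call:
arm_command(
  rows="0 0 0 0 0 0 7;0 0 0 0 0 0 7;0 0 0 0 0 0 7;0 0 0 0 0 0 7;0 0 0 0 0 0 7",
)

```text
time_s: 1.77
position: [0.5666, 0.1281, 0.2382]
tool_rot: [[-0.271, 0.963, -0.001], [0.963, 0.271, -0.0], [0.0, -0.001, -1.0]]
ft_force: [0.1, 0.8, -0.8]
grip_width: 0.0855
```

Call:
arm_command(
  rows="0 0 0 0 0 0 7;0 0 0 0 0 0 7;0 0 0 0 0 0 7;0 0 0 0 0 0 7;0 0 0 0 0 0 2",
)

```text
time_s: 2.18
position: [0.5665, 0.1282, 0.2382]
tool_rot: [[0.247, 0.969, -0.001], [0.969, -0.247, -0.0], [-0.0, -0.001, -1.0]]
ft_force: [0.8, -0.5, 0.1]
grip_width: 0.0858
```

```bash
cat >> h.py <<'E'
def st():
    s=readout.observe(); R=np.array(s["tool_rot"])
    print("t",round(s["time_s"],2),"p",np.round(s["position"],4),"yaw_y",round(np.degrees(np.arctan2(R[1,1],R[0,1])),2),"tilt",np.round(R[:2,2],3),"F",np.round(s["ft_force"],1),"M",np.round(s["wrist_torque"],2),"w",round(s["grip_width"],4),"q6",round(s["q"][5],1)); return s
def look(name,k=1.4):
    s=st(); m=eyes.camera_model("wrist"); im=eyes.get_image("wrist"); np.savez("pics/"+name,mtx=m["mtx"],view=m["view"])
    cv2.imwrite(f"pics/{name}.png",np.clip(im[:,:,::-1]*k,0,255).astype(np.uint8)); return m
E
python3 -c "
from h import *
m=look('w1'); print('knob exp',proj('wrist',(.566,.128,.093),m),np.round(m['view'],3).tolist())"
```

```text
t 2.18 p [0.5665 0.1282 0.2382] yaw_y -14.28 tilt [-0.001 -0.   ] F [ 0.8 -0.5  0.1] M [-0.    0.05 -0.05] w 0.0858 q6 15.4
knob exp [281.63646352 188.38913742] [[0.969, -0.246, -0.001, -0.518], [0.237, 0.935, -0.265, -0.212], [0.066, 0.257, 0.964, -0.477], [0.0, 0.0, 0.0, 1.0]]
```

View pics/w1.png

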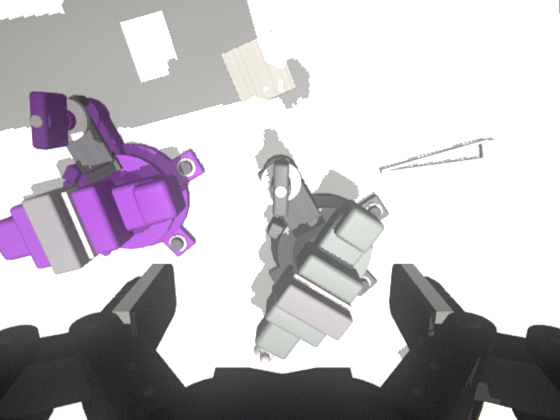

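The wrist view shows the grey vise's bar knob centred near (281,190), against a predicted (281.6,188.4). The bar is nearly aligned with tool x. The nose and handle are at (275,340) and the purple vise is well to the left.

```bash
python3 - <<'E'
import cv2
i=cv2.imread("pics/w1.png")[140:375,230:400]
cv2.imwrite("pics/w1c.png",cv2.resize(i,None,fx=2.55,fy=2.55,interpolation=cv2.INTER_CUBIC))
E
```

```text
(no output)
```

View pics/w1c.png

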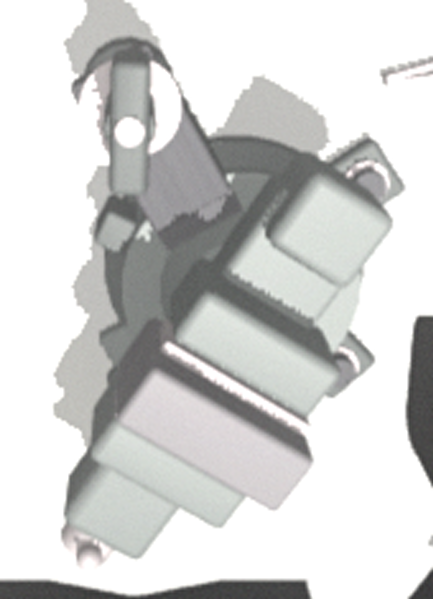

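```bash
python3 - <<'E'
from h import *
np.set_printoptions(precision=4,suppress=True)
m=dict(np.load("pics/w1.npz")); P=lambda c,z:plane("wrist",(230+c[0]/2.55,140+c[1]/2.55),z,m)
print("knob",P((129,129),.093)); b=[P(c,.093) for c in((112,60),(150,60),(108,195),(148,195))]
print(b,"mid",np.mean(b,0)); d=(b[0]+b[1]-b[2]-b[3]); print("bar ang",np.degrees(np.arctan2(d[1],d[0])),np.linalg.norm(d)/2)
k=[P(c,.116) for c in((150,370),(115,422),(275,508),(312,455))]; print("brick",k,np.mean(k,0))
d=(k[3]+k[2]-k[0]-k[1])/2; hy=-d  ; print("len",np.linalg.norm(d))
a=np.degrees(np.arctan2(d[1],d[0])); print("brick dir",a)
n=[P(c,.084) for c in((68,515),(138,557))]; f=np.mean(n,0); print("nose front",n,f,np.linalg.norm(n[1]-n[0]))
for u in [d/np.linalg.norm(d)]:
    # head -x points toward nose; +y = 90 ccw from +x
    hx=np.array([-u[1],u[0],0]); 
    print("hx",hx,"pivot",f+.112*hx, "knob dist",np.linalg.norm((f+.112*hx-np.mean(b,0))[:2]))
    pv=f+.112*hx; kd=np.mean(b,0)-pv; ba=np.degrees(np.arctan2(kd[1],kd[0]))-100; print("base yaw",ba,"head yaw",np.degrees(np.arctan2(hx[1],hx[0])))
E
```

```text
knob [0.5646 0.1263 0.093 ]
[array([0.5649, 0.151 , 0.093 ]), array([0.5775, 0.1478, 0.093 ]), array([0.5515, 0.105 , 0.093 ]), array([0.5652, 0.1015, 0.093 ])] mid [0.5648 0.1263 0.093 ]
bar ang 74.4587410286989 0.047940492998091874
brick [array([0.552 , 0.0468, 0.116 ]), array([0.5352, 0.0302, 0.116 ]), array([ 0.5825, -0.0178,  0.116 ]), array([0.5998, 0.0003, 0.116 ])] [0.5674 0.0149 0.116 ]
len 0.06705563178229236
brick dir -44.77969800908691
nose front [array([ 0.5009, -0.024 ,  0.084 ]), array([ 0.5234, -0.0502,  0.084 ])] [ 0.5121 -0.0371  0.084 ] 0.03452208855608322
hx [0.7044 0.7098 0.    ] pivot [0.591  0.0424 0.084 ] knob dist 0.08787996811002256
base yaw 7.357919340531637 head yaw 45.2203019909131
```

Call:
arm_command(
  rows="0.55 -1.8 -1.1 0 0 0 1.2;0.55 0 0 30 0 0 0;0.55 0 0 35 0 0 0;0.55 0 0 25 0 0 0;0.55 0 0 0 0 0 0",
  squeeze=80,
)

```text
time_s: 2.65
position: [0.5625, 0.1265, 0.1437]
tool_rot: [[0.26, 0.966, -0.01], [0.966, -0.26, -0.0], [-0.003, -0.009, -1.0]]
ft_force: [0.3, -0.3, -0.5]
grip_width: 0.0385
```

```bash
python3 -c "
from h import *
m=look('w2'); print(proj('wrist',(.565,.1267,.093),m))"
```

```text
t 2.65 p [0.5625 0.1265 0.1437] yaw_y -15.08 tilt [-0.01 -0.  ] F [ 0.3 -0.3 -0.5] M [-0.02 -0.   -0.01] w 0.0385 q6 16.0
[286.41595126 218.4185744 ]
```

View pics/w2.png

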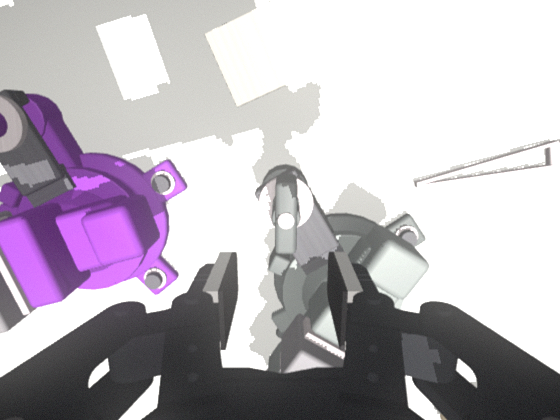

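The knob dot is at (286,219), against a predicted (286,218), so the position is confirmed. Next I descend and grip.

Call:
arm_command(
  rows="0.55 0 0 25 0 0 0;0.55 0 0 25 0 0 0;0.55 0 0 15 0 0 0;0.55 0 0 5 0 0 0;0.55 0 0 0 0 0 0",
)

```text
time_s: 3.12
position: [0.5657, 0.1267, 0.0793]
tool_rot: [[0.26, 0.965, 0.0], [0.965, -0.26, -0.0], [0.0, 0.0, -1.0]]
ft_force: [-0.3, 0.6, 0.0]
grip_width: 0.0383
```

```bash
python3 -c "
from h import *
st()"
```

```text
t 3.12 p [0.5657 0.1267 0.0793] yaw_y -15.1 tilt [ 0. -0.] F [-0.3  0.6  0. ] M [-0.    0.01 -0.04] w 0.0383 q6 16.0
```

Call:
arm_command(
  rows="1 0 0 0 0 0 0;1 0 0 0 0 0 0;1 0 0 0 0 0 0;1 0 0 0 0 0 0;1 0 0 0 0 0 0",
  squeeze=90,
)

```text
time_s: 3.53
position: [0.5655, 0.1267, 0.0792]
tool_rot: [[0.261, 0.965, 0.001], [0.965, -0.261, 0.0], [0.0, 0.001, -1.0]]
ft_force: [0.0, -0.8, 0.6]
grip_width: 0.0004
```

```bash
python3 -c "
from h import *
st()"
```

```text
t 3.53 p [0.5655 0.1267 0.0792] yaw_y -15.11 tilt [0.001 0.   ] F [ 0.  -0.8  0.6] M [-0.04 -0.04  0.  ] w 0.0004 q6 16.0
```

```bash
python3 -c "
from h import *
m=look('w3')
for z in(.093,.06): print(proj('wrist',(.565,.1267,z),m))
print('tcp',proj('wrist',st()['position'],m))
im=eyes.get_image('side');cv2.imwrite('pics/s3.png',cv2.resize(im[120:270,180:340,::-1],None,fx=3,fy=3))
a=cv2.imread('pics/w3.png')[:,60:500];b=cv2.imread('pics/s3.png');
b=cv2.resize(b,(360,int(360*150/160)));o=np.zeros((420,800,3),np.uint8);o[:,:440]=a;o[:b.shape[0],440:]=b;cv2.imwrite('pics/c3.png',o)"
```

```text
t 3.53 p [0.5655 0.1267 0.0792] yaw_y -15.11 tilt [0.001 0.   ] F [ 0.  -0.8  0.6] M [-0.04 -0.04  0.  ] w 0.0004 q6 16.0
[280.89753446 262.11332172]
[281.06458781 237.28211908]
t 3.58 p [0.5654 0.1267 0.079 ] yaw_y -15.11 tilt [0.001 0.   ] F [-0.   1.  -1.3] M [-0.01  0.03  0.02] w -0.0001 q6 16.0
tcp [281.68978799 250.29831313]
```

View pics/c3.png

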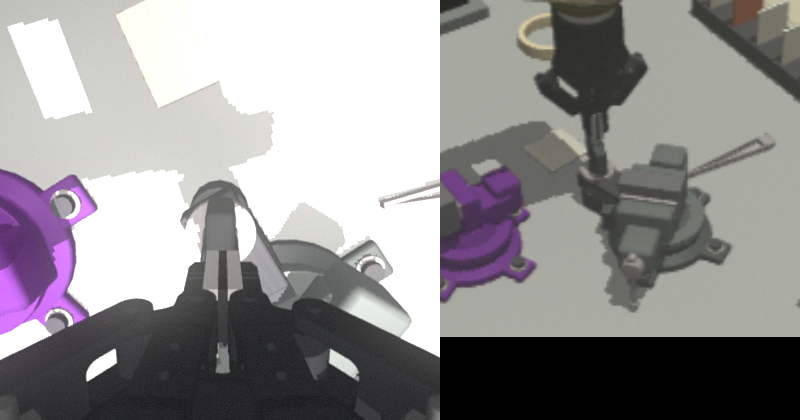

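```bash
python3 -c "
from h import *
m=dict(np.load('pics/w3.npz')); m2=dict(np.load('pics/w2.npz'))
c=np.array((.565,.1267,0));d=np.array((.26,.965,0));T=np.array((.5655,.1267,0.079))
for z in(.093,.059,.075):
  print(z,[np.round(proj('wrist',c+d*a+[0,0,z],m)) for a in(-.024,0,.024)])
print('tips',[np.round(proj('wrist',T+d*a-[0,0,.017],m)) for a in(-.011,.011)],'mid',[np.round(proj('wrist',T+d*a,m)) for a in(-.011,.011)],[np.round(proj('wrist',T+d*a+[0,0,.02],m)) for a in(-.011,.011)])
print('fx',m['mtx'][0][0])
c3=cv2.imread('pics/w3.png')[170:400,200:370]; cv2.imwrite('pics/c4.png',cv2.resize(c3,None,fx=2.5,fy=2.5,interpolation=cv2.INTER_CUBIC))
"
```

```text
0.093 [array([281., 309.]), array([281., 262.]), array([281., 212.])]
0.059 [array([281., 277.]), array([281., 237.]), array([281., 194.])]
0.075 [array([281., 290.]), array([281., 247.]), array([281., 201.])]
tips [array([282., 257.]), array([282., 219.])] mid [array([282., 271.]), array([282., 229.])] [array([282., 290.]), array([282., 244.])]
fx 359.2396938543399
```

View pics/c4.png

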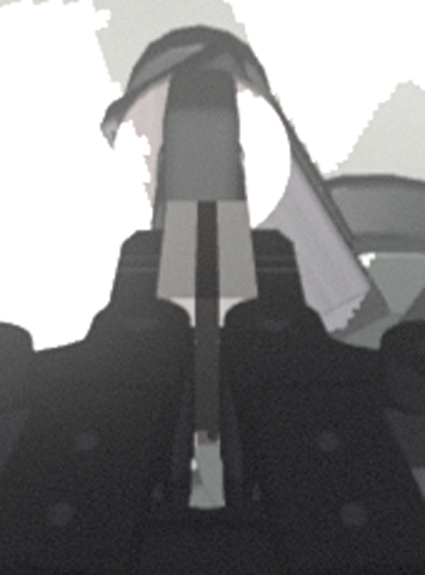

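```bash
python3 -c "
from h import *
m=dict(np.load('pics/w2.npz')); K=m['mtx'];V=m['view']
for (u,dep,T,mm) in (((283,253),.148,(.5625,.1265,.1437),m),):
  p=np.linalg.solve(K,[u[0],u[1],1])*dep; w=V[:3,:3].T@(p*[1,-1,-1]-V[:3,3]); print('tip',w,'rel',w-T)
c=V[:3,:3].T@-V[:3,3]; print('cam',c)
# side view, current: finger axis projected
for z in (.062,.079,.093,.106,.13): 
  q=proj('side',(.5655,.1267,z)); print(z,np.round(q,1),'crop',np.round((q-[180,120])*2.25+[440,0]))
s=readout.observe();print(s['q'],s['position'])
"
```

```text
tip [0.56590439 0.13609052 0.17122925] rel [0.00340439 0.00959052 0.02752925]
cam [0.58180059 0.19137039 0.30885201]
0.062 [249.5 191.3] crop [596. 160.]
0.079 [249.1 186.4] crop [595. 149.]
0.093 [248.8 182.2] crop [595. 140.]
0.106 [248.5 178.3] crop [594. 131.]
0.13 [248. 171.] crop [593. 115.]
[ 9.32453191e-01  3.16287089e+01  8.06589967e+01 -7.97495439e-05
  6.76923911e+01  1.60427663e+01] [0.56530067 0.12671593 0.07887292]
```

The fingers shut on nothing. The wrist pictures show why: measured tip depth puts the fingertips about 25 mm behind the reported TCP, not 17 mm ahead of it, while the bar itself matches its predicted pixels. So the shut tips were at about z 0.105, above the bar. I'll reopen, go about 43 mm lower in guarded steps and trust the measured finger geometry.

Call:
arm_command(
  rows="0.55 0 -1 -10 0 0 0;0.55 0 0 0 0 0 0;0.55 0 0 0 0 0 0;0.55 0 0 15 0 0 0;0.55 0 0 8 0 0 0",
)

```text
time_s: 4.05
position: [0.564, 0.127, 0.0649]
tool_rot: [[0.261, 0.965, -0.0], [0.965, -0.261, -0.0], [-0.0, -0.0, -1.0]]
ft_force: [-0.6, -0.5, -1.1]
grip_width: 0.0382
```

```bash
python3 -c "
from h import *
m=look('w4'); a=cv2.imread('pics/w4.png')[150:400,150:420]; cv2.imwrite('pics/c5.png',cv2.resize(a,None,fx=2,fy=2))
for z in (.093,.059): print(proj('wrist',(.565,.1267,z),m))"
```

```text
t 4.05 p [0.564  0.127  0.0649] yaw_y -15.11 tilt [-0. -0.] F [-0.6 -0.5 -1.1] M [ 0.07  0.04 -0.  ] w 0.0382 q6 16.1
[284.27287884 275.8765685 ]
[283.94043871 245.99696669]
```

View pics/c5.png

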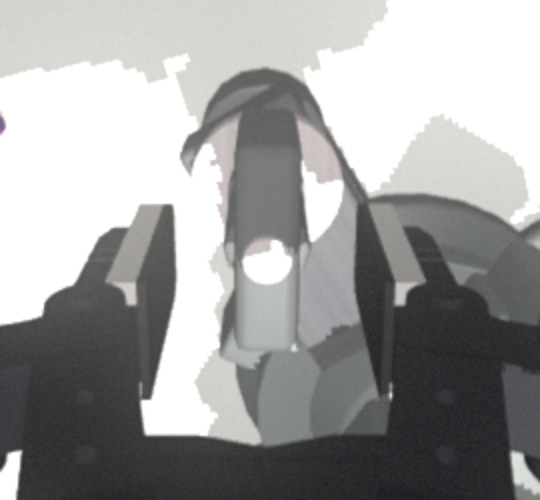

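Call:
arm_command(
  rows="0.55 0 0 7 0 0 0;0.55 0 0 7 0 0 0;0.55 0 0 6 0 0 0;0.55 0 0 0 0 0 0",
)

```text
time_s: 4.43
position: [0.5636, 0.1269, 0.0443]
tool_rot: [[0.261, 0.965, -0.002], [0.965, -0.261, -0.0], [-0.001, -0.002, -1.0]]
ft_force: [0.8, 0.9, -1.0]
grip_width: 0.0382
```

Call:
arm_command(
  rows="0.55 0 0 4 0 0 0;0.55 0 0 4 0 0 0;0.55 0 0 0 0 0 0",
)

```text
time_s: 4.68
position: [0.564, 0.127, 0.037]
tool_rot: [[0.261, 0.965, -0.001], [0.965, -0.261, 0.0], [-0.0, -0.001, -1.0]]
ft_force: [0.6, 0.1, 0.0]
grip_width: 0.0384
```

Call:
arm_command(
  rows="1 0 0 0 0 0 0;1 0 0 0 0 0 0;1 0 0 0 0 0 0;1 0 0 0 0 0 0;1 0 0 0 0 0 0",
  squeeze=90,
)

```text
time_s: 5.1
position: [0.5644, 0.127, 0.0384]
tool_rot: [[0.261, 0.965, 0.001], [0.965, -0.261, 0.0], [0.0, 0.001, -1.0]]
ft_force: [-3.8, 0.3, 4.9]
grip_width: 0.0132
```

```bash
python3 -c "
from h import *
st()"
```

```text
t 5.1 p [0.5644 0.127  0.0384] yaw_y -15.15 tilt [0.001 0.   ] F [-3.8  0.3  4.9] M [-0.01  0.26 -0.37] w 0.0132 q6 16.1
```

Call:
arm_command(
  rows="1 0 0 -1 0 0 -5;1 0 0 0 0 0 -5;1 0 0 0 0 0 -5;1 0 0 0 0 0 0",
)

```text
time_s: 5.43
position: [0.5641, 0.127, 0.0387]
tool_rot: [[-0.001, 1.0, -0.0], [1.0, 0.001, 0.0], [0.0, -0.0, -1.0]]
ft_force: [-2.2, 0.6, -1.2]
grip_width: 0.0126
```

```bash
python3 -c "
from h import *
st()"
```

```text
t 5.43 p [0.5641 0.127  0.0387] yaw_y 0.05 tilt [-0.  0.] F [-2.2  0.6 -1.2] M [ 0.08 -0.06  0.2 ] w 0.0126 q6 0.9
```

Call:
arm_command(
  rows="1 0 0 0 0 0 -6;1 0 0 0 0 0 -6;1 0 0 0 0 0 -6;1 0 0 0 0 0 -6;1 0 0 0 0 0 -6",
)

```text
time_s: 5.85
position: [0.5639, 0.1269, 0.0393]
tool_rot: [[-0.5, 0.866, -0.001], [0.866, 0.5, -0.0], [0.0, -0.001, -1.0]]
ft_force: [-5.5, -0.6, 7.7]
grip_width: 0.0127
```

```bash
python3 -c "
from h import *
st()"
```

```text
t 5.85 p [0.5639 0.1269 0.0393] yaw_y 30.01 tilt [-0.001 -0.   ] F [-5.5 -0.6  7.7] M [-0.02  0.78 -0.13] w 0.0127 q6 -29.1
```

Call:
arm_command(
  rows="1 0 0 0 0 0 -6;1 0 0 0 0 0 -6;1 0 0 0 0 0 -6;1 0 0 0 0 0 -6;1 0 0 0 0 0 -6",
)

```text
time_s: 6.27
position: [0.5636, 0.1267, 0.0402]
tool_rot: [[-0.866, 0.5, -0.001], [0.5, 0.866, -0.001], [0.0, -0.001, -1.0]]
ft_force: [-8.5, -3.1, 17.1]
grip_width: 0.0124
```

```bash
python3 -c "
from h import *
st();m=look('w5');a=cv2.imread('pics/w5.png')[150:400,150:420]; cv2.imwrite('pics/c6.png',cv2.resize(a,None,fx=2,fy=2))"
```

```text
t 6.27 p [0.5636 0.1267 0.0402] yaw_y 60.02 tilt [-0.001 -0.001] F [-8.5 -3.1 17.1] M [-0.31  1.55 -0.14] w 0.0124 q6 -59.0
t 6.27 p [0.5636 0.1267 0.0402] yaw_y 60.02 tilt [-0.001 -0.001] F [-8.5 -3.1 17.1] M [-0.31  1.55 -0.14] w 0.0124 q6 -59.0
```

View pics/c6.png

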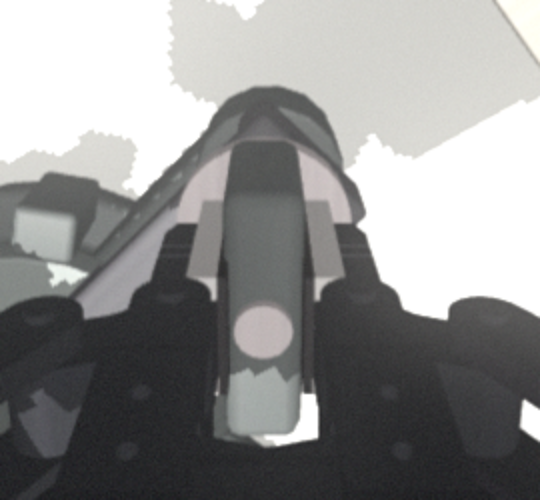

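The knob turned with the gripper. The bar is still square between the pads and the dot is at crop (263,332). The tool has turned 75° (1.31 rad) and the moment has fallen to about 0.14 N m. I'll release, rise, and check clearances for the push.

Call:
arm_command(
  rows="0.5 0 0 0 0 0 0;0.5 0 0 0 0 0 0;0.5 0 0 0 0 0 0;0.5 0 0 -20 0 0 0;0.5 0 0 -30 0 0 0",
)

```text
time_s: 6.73
position: [0.5627, 0.1269, 0.0866]
tool_rot: [[-0.864, 0.503, -0.006], [0.503, 0.864, -0.0], [0.005, -0.003, -1.0]]
ft_force: [0.4, -0.4, -0.0]
grip_width: 0.043
```

Call:
arm_command(
  rows="0.5 0 0 -30 0 0 0;0.5 0 0 -30 0 0 0;1 0 0 0 0 0 7;1 0 0 0 0 0 7;1 0 0 0 0 0 7",
)

```text
time_s: 7.15
position: [0.5643, 0.127, 0.1489]
tool_rot: [[-0.622, 0.783, 0.001], [0.783, 0.622, -0.0], [-0.0, 0.0, -1.0]]
ft_force: [-0.9, -0.8, 0.0]
grip_width: 0.007
```

Call:
arm_command(
  rows="1 0 0 0 0 0 7;1 0 0 0 0 0 7;1 0 0 0 0 0 7;1 0 0 0 0 0 7;1 0 0 0 0 0 7",
)

```text
time_s: 7.57
position: [0.5642, 0.1269, 0.1483]
tool_rot: [[-0.06, 0.998, -0.0], [0.998, 0.06, -0.0], [-0.0, -0.0, -1.0]]
ft_force: [-0.1, -0.1, 1.0]
grip_width: -0.0001
```

Call:
arm_command(
  rows="1 0 0 0 0 0 7;1 0 0 0 0 0 7;1 0 0 0 0 0 7;1 0 0 0 0 0 7;1 0 0 0 0 0 7",
)

```text
time_s: 7.98
position: [0.5642, 0.127, 0.1483]
tool_rot: [[0.523, 0.852, -0.0], [0.852, -0.523, -0.0], [-0.0, -0.0, -1.0]]
ft_force: [0.4, -0.3, -0.5]
grip_width: 0.0002
```

Call:
arm_command(
  rows="1 0 0 0 0 0 7;1 0 0 0 0 0 7;1 0 0 0 0 0 0",
)

```text
time_s: 8.23
position: [0.5642, 0.1269, 0.1484]
tool_rot: [[0.712, 0.702, -0.0], [0.702, -0.712, -0.0], [-0.0, -0.0, -1.0]]
ft_force: [-0.6, -0.5, -0.5]
grip_width: 0.0001
```

```bash
python3 - <<'E'
from h import *
np.set_printoptions(precision=3,suppress=True)
m=dict(np.load('pics/w1.npz'))
print("oil",plane("side",(348,345),0),plane("scene",(210,178),0))
print("purple nose",plane("wrist",(0,235),.084,m),plane("side",(148,228),.07),"brick",plane("wrist",(60,235),.116,m))
im=cv2.imread('pics/w1.png'); 
s=st(); R=np.array(s["tool_rot"]); print("to start",R.T@(np.array([.564,-.068,.120])-s["position"]))
look('w6')
E
```

```text
oil [ 0.51  -0.354  0.   ] [ 0.519 -0.35   0.   ]
purple nose [0.297 0.148 0.084] [0.287 0.144 0.07 ] brick [0.375 0.14  0.116]
t 8.23 p [0.564 0.127 0.148] yaw_y -45.43 tilt [-0. -0.] F [-0.6 -0.5 -0.5] M [-0.07 -0.01  0.02] w 0.0001 q6 46.4
to start [-0.137  0.139  0.028]
t 8.23 p [0.564 0.127 0.148] yaw_y -45.43 tilt [-0. -0.] F [-0.6 -0.5 -0.5] M [-0.07 -0.01  0.02] w 0.0001 q6 46.4
```

View pics/w6.png

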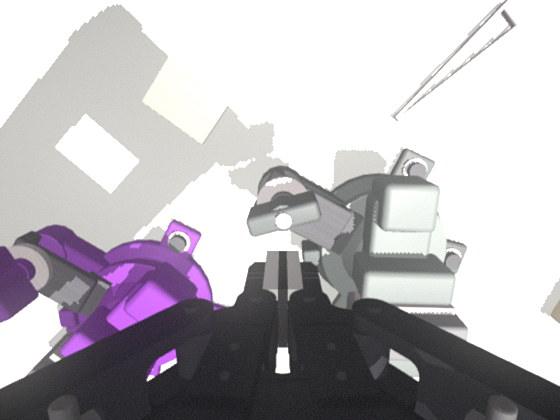

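The bar now lies across the view, dot at (284,220). The head points straight down the picture with its jaw between columns 362 and 452 near row 278, so its axis is parallel to tool x. Next I compute the centreline.

```bash
python3 - <<'E'
from h import *
np.set_printoptions(precision=4,suppress=True)
m=dict(np.load('pics/w6.npz')); s=st(); R=np.array(s["tool_rot"])
for uv in((362,280),(407,280),(452,280)):
    p=plane("wrist",uv,.101,m); print(p,"tool frame",R.T@(p-s["position"]))
for pv in((.592,.037,0),): print("pivot tool",R.T@(np.array(pv)-s["position"]))
E
```

```text
t 8.28 p [0.5642 0.127  0.1484] yaw_y -45.04 tilt [-0. -0.] F [ 0.4  0.7 -0.9] M [-0.03 -0.    0.  ] w -0.0003 q6 46.0
[0.5724 0.062  0.101 ] tool frame [-0.0401  0.0517  0.0474]
[0.5929 0.0412 0.101 ] tool frame [-0.0403  0.0809  0.0474]
[0.6134 0.0204 0.101 ] tool frame [-0.0405  0.1102  0.0474]
pivot tool [-0.0439  0.0833  0.1484]
```

Call:
arm_command(
  rows="1 -23 26.5 0 0 0 0;1 -23 26.5 0 0 0 0;1 -23 26 0 0 0 0;1 -23 26 0 0 0 0;1 -23 26 0 0 0 0",
)

```text
time_s: 8.7
position: [0.5751, -0.0486, 0.1486]
tool_rot: [[0.706, 0.709, -0.0], [0.709, -0.706, 0.0], [-0.0, -0.0, -1.0]]
ft_force: [0.8, 0.5, -0.1]
grip_width: -0.0
```

Call:
arm_command(
  rows="1 -23 0 0 0 0 0;1 0 0 25 0 0 0;1 0 0 25 0 0 0;1 0 0 10 0 0 0;1 0 0 0 0 0 0",
)

```text
time_s: 9.12
position: [0.5578, -0.0629, 0.0865]
tool_rot: [[0.707, 0.707, -0.005], [0.707, -0.707, 0.001], [-0.002, -0.004, -1.0]]
ft_force: [0.4, 0.3, 0.7]
grip_width: 0.0004
```

```bash
python3 - <<'E'
from h import *
s=st(); m=look('w7')
im=cv2.imread('pics/w7.png'); sd=eyes.get_image("side")[:,:,::-1]; sd=cv2.resize(np.clip(sd[150:290,200:340]*1.4,0,255).astype(np.uint8),(400,400))
o=np.zeros((420,800,3),np.uint8); o[:,:400]=im[:,80:480]; o[:400,400:]=sd; cv2.imwrite("pics/c7.png",o)
E
```

```text
t 9.12 p [ 0.5578 -0.0629  0.0865] yaw_y -44.99 tilt [-0.005  0.001] F [0.4 0.3 0.7] M [0.01 0.01 0.01] w 0.0004 q6 26.5
t 9.12 p [ 0.5578 -0.0629  0.0865] yaw_y -44.99 tilt [-0.005  0.001] F [0.4 0.3 0.7] M [0.01 0.01 0.01] w 0.0004 q6 26.5
```

View pics/c7.png

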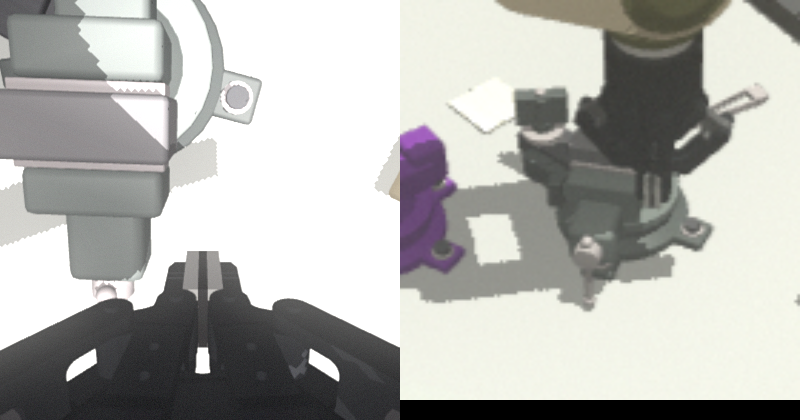

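The nose block top spans wrist columns 147 to 230 and rows 215 to 278. The shut fingers stand to its right around column 283, clear of it. I place them in the tool frame.

```bash
python3 - <<'E'
from h import *
np.set_printoptions(precision=4,suppress=True)
m=dict(np.load('pics/w7.npz')); s=st(); R=np.array(s["tool_rot"])
for uv,z in(((230,240),.084),((148,260),.084),((190,277),.084),((190,216),.084),((248,215),.101),((272,285),.10)):
    p=plane("wrist",uv,z,m); print(uv,p,"tool",R.T@(p-s["position"]))
E
```

```text
t 9.22 p [ 0.5594 -0.0631  0.0892] yaw_y -45.01 tilt [ 0. -0.] F [-0.1  0.1  0.1] M [-0.01  0.01 -0.03] w -0.0003 q6 26.5
(230, 240) [ 0.5427 -0.0414  0.084 ] tool [ 0.0035 -0.0272  0.0052]
(148, 260) [ 0.5054 -0.0194  0.084 ] tool [-0.0073 -0.0691  0.0052]
(190, 277) [ 0.5133 -0.0407  0.084 ] tool [-0.0167 -0.0485  0.0052]
(190, 216) [ 0.538  -0.0191  0.084 ] tool [ 0.016  -0.0463  0.0052]
(248, 215) [ 0.5633 -0.0364  0.101 ] tool [ 0.0216 -0.0162 -0.0118]
(272, 285) [ 0.5463 -0.0679  0.1   ] tool [-0.0127 -0.0059 -0.0108]
```

Call:
arm_command(
  rows="1 0 0 20 0 0 0;1 0 0 20 0 0 0;1 0 0 12 0 0 0;1 0 0 0 0 0 0",
)

```text
time_s: 9.55
position: [0.5587, -0.0628, 0.0358]
tool_rot: [[0.707, 0.707, -0.002], [0.707, -0.707, 0.001], [-0.001, -0.002, -1.0]]
ft_force: [-0.1, 1.5, -0.1]
grip_width: 0.0001
```

Call:
arm_command(
  rows="1 0 -4 0 0 0 0;1 0 -4 0 0 0 0;1 0 0 0 0 0 0",
)

```text
time_s: 9.8
position: [0.5534, -0.057, 0.038]
tool_rot: [[0.708, 0.706, 0.002], [0.706, -0.708, -0.0], [0.001, 0.002, -1.0]]
ft_force: [0.9, -0.2, 0.4]
grip_width: -0.0
```

Call:
arm_command(
  rows="1 0 -3 0 0 0 0;1 0 0 0 0 0 0",
)

```text
time_s: 9.97
position: [0.5511, -0.0551, 0.0374]
tool_rot: [[0.708, 0.706, 0.001], [0.706, -0.708, -0.0], [0.0, 0.001, -1.0]]
ft_force: [1.1, 0.3, 0.5]
grip_width: -0.0003
```

Call:
arm_command(
  rows="1 0 -3 0 0 0 0;1 0 0 0 0 0 0",
)

```text
time_s: 10.13
position: [0.5488, -0.053, 0.0368]
tool_rot: [[0.708, 0.706, -0.0], [0.706, -0.708, 0.0], [0.0, -0.0, -1.0]]
ft_force: [0.0, 0.3, -0.2]
grip_width: -0.0002
```

Call:
arm_command(
  rows="1 -0.6 -2 0 0 0 1;1 -0.6 -2 0 0 0 1;1 -0.6 -2 0 0 0 1",
)

```text
time_s: 10.38
position: [0.544, -0.0506, 0.0367]
tool_rot: [[0.746, 0.666, 0.001], [0.666, -0.746, -0.001], [0.001, 0.001, -1.0]]
ft_force: [2.4, -2.4, -0.9]
grip_width: 0.0001
```

Call:
arm_command(
  rows="1 -0.6 -1.7 0 0 0 1;1 -0.6 -1.7 0 0 0 1;1 -0.6 -1.7 0 0 0 1",
)

```text
time_s: 10.63
position: [0.539, -0.0476, 0.0367]
tool_rot: [[0.78, 0.626, 0.001], [0.626, -0.78, -0.0], [0.0, 0.001, -1.0]]
ft_force: [2.2, -1.7, -0.7]
grip_width: -0.0
```

Call:
arm_command(
  rows="1 -0.6 -1.7 0 0 0 1;1 -0.6 -1.7 0 0 0 1;1 -0.6 -1.7 0 0 0 1",
)

```text
time_s: 10.88
position: [0.5344, -0.0445, 0.0367]
tool_rot: [[0.811, 0.585, 0.0], [0.585, -0.811, -0.0], [0.0, 0.0, -1.0]]
ft_force: [2.7, -1.2, -1.6]
grip_width: -0.0001
```

Call:
arm_command(
  rows="1 -0.6 -1.7 0 0 0 1;1 -0.6 -1.7 0 0 0 1;1 -0.6 -1.7 0 0 0 1;1 -0.6 -1.7 0 0 0 1;1 -0.6 -1.7 0 0 0 1",
)

```text
time_s: 11.3
position: [0.527, -0.0392, 0.0367]
tool_rot: [[0.859, 0.512, 0.0], [0.512, -0.859, -0.0], [0.0, 0.0, -1.0]]
ft_force: [3.5, -2.0, -0.4]
grip_width: -0.0003
```

Call:
arm_command(
  rows="1 -0.6 -1.7 0 0 0 1;1 -0.6 -1.7 0 0 0 1;1 -0.6 -1.7 0 0 0 1;1 -0.6 -1.7 0 0 0 1;1 -0.6 -1.7 0 0 0 1",
)

```text
time_s: 11.72
position: [0.5203, -0.0332, 0.0367]
tool_rot: [[0.9, 0.435, 0.0], [0.435, -0.9, -0.0], [0.0, 0.0, -1.0]]
ft_force: [3.1, -1.3, -0.2]
grip_width: -0.0003
```

Call:
arm_command(
  rows="1 -0.6 -1.7 0 0 0 1;1 -0.6 -1.7 0 0 0 1;1 -0.6 -1.7 0 0 0 1;1 -0.6 -1.7 0 0 0 1;1 -0.6 -1.7 0 0 0 1",
)

```text
time_s: 12.13
position: [0.5141, -0.0266, 0.0366]
tool_rot: [[0.935, 0.355, -0.0], [0.355, -0.935, -0.0], [-0.0, -0.0, -1.0]]
ft_force: [2.4, -1.5, -0.3]
grip_width: -0.0002
```

```bash
python3 - <<'E'
from h import *
s=st(); look('w8')
E
```

```text
t 12.13 p [ 0.5141 -0.0266  0.0366] yaw_y -69.21 tilt [-0. -0.] F [ 2.4 -1.5 -0.3] M [-0.28 -0.46 -0.04] w -0.0002 q6 53.1
t 12.13 p [ 0.5141 -0.0266  0.0366] yaw_y -69.21 tilt [-0. -0.] F [ 2.4 -1.5 -0.3] M [-0.28 -0.46 -0.04] w -0.0002 q6 53.1
```

Call:
arm_command(
  rows="1 -0.6 -1.7 0 0 0 1;1 -0.6 -1.7 0 0 0 1;1 -0.6 -1.7 0 0 0 1;1 -0.6 -1.7 0 0 0 1;1 -0.6 -1.7 0 0 0 1",
)

```text
time_s: 12.6
position: [0.5085, -0.0195, 0.0366]
tool_rot: [[0.962, 0.272, 0.0], [0.272, -0.962, -0.0], [-0.0, 0.0, -1.0]]
ft_force: [2.1, -1.9, -1.1]
grip_width: -0.0002
```

Call:
arm_command(
  rows="1 -0.6 -1.7 0 0 0 1;1 -0.6 -1.7 0 0 0 1;1 -0.6 -1.7 0 0 0 1",
)

```text
time_s: 12.85
position: [0.5055, -0.015, 0.0366]
tool_rot: [[0.975, 0.221, -0.0], [0.221, -0.975, -0.0], [-0.0, 0.0, -1.0]]
ft_force: [2.5, -2.3, -0.7]
grip_width: 0.0003
```

Call:
arm_command(
  rows="1 -0.6 -1.7 0 0 0 1;1 -0.6 -1.7 0 0 0 1",
)

```text
time_s: 13.02
position: [0.5035, -0.012, 0.0366]
tool_rot: [[0.982, 0.187, -0.0], [0.187, -0.982, -0.0], [-0.0, -0.0, -1.0]]
ft_force: [3.6, -1.9, 0.2]
grip_width: 0.0002
```

Call:
arm_command(
  rows="1 -0.3 -0.8 0 0 0 0.5;1 -0.3 -0.8 0 0 0 0.5",
)

```text
time_s: 13.18
position: [0.5026, -0.0105, 0.0366]
tool_rot: [[0.985, 0.171, -0.0], [0.171, -0.985, 0.0], [-0.0, -0.0, -1.0]]
ft_force: [2.3, -2.3, -0.1]
grip_width: 0.0001
```

Call:
arm_command(
  rows="1 -0.3 -0.8 0 0 0 0.5;1 -0.3 -0.8 0 0 0 0.5",
)

```text
time_s: 13.35
position: [0.5019, -0.0091, 0.0366]
tool_rot: [[0.988, 0.154, -0.0], [0.154, -0.988, -0.0], [-0.0, 0.0, -1.0]]
ft_force: [2.7, -3.1, -0.5]
grip_width: 0.0001
```

Call:
arm_command(
  rows="1 -0.3 -0.8 0 0 0 0.5;1 -0.3 -0.8 0 0 0 0.5",
)

```text
time_s: 13.52
position: [0.5013, -0.0081, 0.0367]
tool_rot: [[0.991, 0.137, 0.001], [0.137, -0.991, -0.001], [0.0, 0.001, -1.0]]
ft_force: [3.6, -8.1, -3.1]
grip_width: -0.0001
```

Call:
arm_command(
  rows="1 -0.3 -0.8 0 0 0 0.5;1 -0.3 -0.8 0 0 0 0.5",
)

```text
time_s: 13.68
position: [0.5012, -0.008, 0.0367]
tool_rot: [[0.993, 0.12, 0.002], [0.12, -0.993, -0.004], [0.001, 0.004, -1.0]]
ft_force: [4.3, -17.6, -4.0]
grip_width: 0.0
```

Call:
arm_command(
  rows="1 -0.3 -0.8 0 0 0 0.5;1 0 0 0 0 0 0",
)

```text
time_s: 13.85
position: [0.5011, -0.0081, 0.0367]
tool_rot: [[0.994, 0.111, 0.002], [0.111, -0.994, -0.005], [0.002, 0.005, -1.0]]
ft_force: [3.8, -18.7, -5.0]
grip_width: 0.0001
```

Call:
arm_command(
  rows="1 -0.3 -0.8 0 0 0 0.5;1 0 0 0 0 0 0",
)

```text
time_s: 14.02
position: [0.501, -0.0081, 0.0368]
tool_rot: [[0.995, 0.102, 0.003], [0.102, -0.995, -0.006], [0.002, 0.006, -1.0]]
ft_force: [4.9, -22.4, -5.5]
grip_width: -0.0
```

The head met the stop: y stuck at -0.0081 while the force climbed to 22 N. I back off gently and rise.

Call:
arm_command(
  rows="1 0 2 0 0 0 0;1 0 2 0 0 0 0;1 0 5 0 0 0 0;1 0 12 0 0 0 0;1 0 5 -20 0 0 0",
)

```text
time_s: 14.43
position: [0.5003, -0.0311, 0.0542]
tool_rot: [[0.995, 0.103, -0.006], [0.103, -0.995, 0.002], [-0.006, -0.003, -1.0]]
ft_force: [-0.1, -0.6, -0.3]
grip_width: -0.0
```

Call:
arm_command(
  rows="1 0 0 -30 0 0 0;1 0 0 -30 0 0 0;1 0 0 -30 0 0 0;1 0 0 0 0 0 0",
)

```text
time_s: 14.77
position: [0.5042, -0.0316, 0.1517]
tool_rot: [[0.995, 0.103, 0.008], [0.103, -0.995, -0.002], [0.008, 0.003, -1.0]]
ft_force: [-0.1, 0.3, 1.3]
grip_width: -0.0001
```

```bash
python3 - <<'E'
from h import *
np.set_printoptions(precision=4,suppress=True)
s=st(); R=np.array(s["tool_rot"]); m=look('w9',1.0)
print("to knob",R.T@(np.array([.564,.127,.15])-s["position"]))
print([np.round(proj('wrist',p,m)) for p in((.5,.025,.084),(.54,.03,.116),(.564,.127,.093))])
im=cv2.imread('pics/w9.png'); g=cv2.cvtColor(im,cv2.COLOR_BGR2GRAY)
l=cv2.createLineSegmentDetector().detect(g)[0][:,0]
for a in l:
    L=np.hypot(a[2]-a[0],a[3]-a[1])
    if L>25:
        p,q=plane("wrist",a[:2],.1,m),plane("wrist",a[2:],.1,m); d=q-p; c=(p+q)/2
        if .42<c[0]<.66 and -.06<c[1]<.10: print(np.round(a),np.round(c,3),"len",round(np.linalg.norm(d),3),"ang",round(np.degrees(np.arctan2(d[1],d[0]))%90,2))
E
```

```text
t 14.77 p [ 0.5042 -0.0316  0.1517] yaw_y -84.11 tilt [ 0.008 -0.002] F [-0.1  0.3  1.3] M [-0.02 -0.    0.  ] w -0.0001 q6 67.1
t 14.77 p [ 0.5042 -0.0316  0.1517] yaw_y -84.11 tilt [ 0.008 -0.002] F [-0.1  0.3  1.3] M [-0.02 -0.    0.  ] w -0.0001 q6 67.1
to knob [ 0.0757 -0.1516  0.0019]
[array([198., 211.]), array([179., 157.]), array([28., 95.])]
[242. 292. 248. 266.] [ 0.461 -0.012  0.1  ] len 0.019 ang 82.87
[141. 320. 192. 296.] [0.435 0.04  0.1  ] len 0.04 ang 31.99
[156.  37. 154.   1.] [0.612 0.05  0.1  ] len 0.018 ang 4.33
[267. 250. 297. 250.] [ 0.484 -0.034  0.1  ] len 0.019 ang 5.79
[ 79.  69. 128.  60.] [0.586 0.078 0.1  ] len 0.029 ang 15.67
[313.  51. 283.  66.] [ 0.6   -0.031  0.1  ] len 0.018 ang 31.17
[232. 187. 232. 219.] [0.512 0.001 0.1  ] len 0.021 ang 5.12
[285.  68. 284.  98.] [ 0.586 -0.024  0.1  ] len 0.016 ang 3.24
[238.  89. 128.  89.] [0.577 0.033 0.1  ] len 0.063 ang 5.87
[268. 127. 285. 151.] [ 0.554 -0.023  0.1  ] len 0.017 ang 40.59
[284.  98. 270. 128.] [ 0.569 -0.022  0.1  ] len 0.019 ang 68.7
[232.   0. 259.  16.] [0.622 0.001 0.1  ] len 0.017 a
[... 1843 characters left out ...]
486 0.022 0.1  ] len 0.027 ang 3.67
[157.   4. 214.   6.] [0.621 0.033 0.1  ] len 0.031 ang 4.56
[236. 101. 116.  99.] [0.57  0.037 0.1  ] len 0.07 ang 5.3
[158.  11. 160.  42.] [0.608 0.047 0.1  ] len 0.016 ang 5.51
[241.  54. 243.  88.] [0.59 0.   0.1 ] len 0.018 ang 7.5
[131.  51. 133.  82.] [0.586 0.063 0.1  ] len 0.017 ang 3.33
[121. 142. 237. 142.] [0.546 0.035 0.1  ] len 0.069 ang 5.71
[234. 156. 143. 155.] [0.539 0.029 0.1  ] len 0.055 ang 5.48
[136.  84. 233.  84.] [0.58  0.033 0.1  ] len 0.056 ang 5.69
[206. 186. 173. 186.] [0.52  0.028 0.1  ] len 0.02 ang 5.81
[ 92. 238. 115. 250.] [0.476 0.081 0.1  ] len 0.016 ang 65.3
[125. 239. 103. 226.] [0.485 0.074 0.1  ] len 0.016 ang 62.29
```

Line segments on the jaws and brick sit at 5.7°, matching the stop direction, so the head stayed square after I backed off. Back to the knob.

Call:
arm_command(
  rows="0.55 15 -30 0 0 0 0;0.55 15 -30 0 0 0 0;0.55 15 -30 0 0 0 0;0.55 15 -30 0 0 0 0;0.55 15.7 -31.6 0 0 0 0",
)

```text
time_s: 15.23
position: [0.5616, 0.1291, 0.1452]
tool_rot: [[0.995, 0.102, -0.003], [0.102, -0.995, -0.0], [-0.003, -0.0, -1.0]]
ft_force: [1.0, 0.4, 0.6]
grip_width: 0.0383
```

Call:
arm_command(
  rows="0.55 0 0 0 0 0 -7;0.55 0 0 0 0 0 -7;0.55 0 0 0 0 0 -7;0.55 0 0 0 0 0 -7;0.55 0 0 0 0 0 -7",
)

```text
time_s: 15.65
position: [0.5613, 0.1278, 0.1451]
tool_rot: [[0.752, 0.659, -0.003], [0.659, -0.752, 0.0], [-0.002, -0.002, -1.0]]
ft_force: [-1.0, 0.6, 1.1]
grip_width: 0.0383
```

Call:
arm_command(
  rows="0.55 0 0 0 0 0 -7;0.55 0 0 0 0 0 -7;0.55 0 0 0 0 0 -7;0.55 0 0 0 0 0 -7;0.55 0 0 0 0 0 -7",
)

```text
time_s: 16.07
position: [0.5613, 0.1276, 0.1451]
tool_rot: [[0.238, 0.971, -0.003], [0.971, -0.238, 0.0], [-0.001, -0.003, -1.0]]
ft_force: [-0.3, 0.3, 0.1]
grip_width: 0.0384
```

Call:
arm_command(
  rows="0.55 0 0 0 0 0 -7;0.55 0 0 0 0 0 -7;0.55 0 0 0 0 0 -7;0.55 0 0 0 0 0 -7;0.55 0 0 0 0 0 -7",
)

```text
time_s: 16.48
position: [0.5613, 0.1276, 0.1451]
tool_rot: [[-0.362, 0.932, -0.003], [0.932, 0.362, 0.0], [0.001, -0.003, -1.0]]
ft_force: [-0.2, 0.0, 0.5]
grip_width: 0.0385
```

Call:
arm_command(
  rows="0.55 0 0 0 0 0 -7;0.55 0 0 0 0 0 -7;0.55 0 0 0 0 0 -7;0.55 0 0 0 0 0 -7;0.55 0 0 0 0 0 -7",
)

```text
time_s: 16.9
position: [0.5613, 0.1276, 0.1451]
tool_rot: [[-0.831, 0.556, -0.003], [0.556, 0.831, 0.0], [0.003, -0.002, -1.0]]
ft_force: [0.3, -0.0, -0.1]
grip_width: 0.0383
```

Call:
arm_command(
  rows="0.55 0 0 0 0 0 -4;0.55 0 0 0 0 0 0",
)

```text
time_s: 17.07
position: [0.5613, 0.1277, 0.1452]
tool_rot: [[-0.866, 0.5, -0.003], [0.5, 0.866, 0.0], [0.002, -0.001, -1.0]]
ft_force: [-0.1, -0.0, -1.4]
grip_width: 0.0388
```

```bash
python3 - <<'E'
from h import *
np.set_printoptions(precision=4,suppress=True)
s=st(); R=np.array(s["tool_rot"]); m=look('wa',1.0)
print("to knob",R.T@(np.array([.564,.127,.040])-s["position"]), proj('wrist',(.564,.127,.093),m))
g=cv2.cvtColor(cv2.imread('pics/wa.png'),cv2.COLOR_BGR2GRAY)
for a in cv2.createLineSegmentDetector().detect(g)[0][:,0]:
    p,q=plane("wrist",a[:2],.093,m),plane("wrist",a[2:],.093,m); d=q-p; c=(p+q)/2
    if np.linalg.norm(d)>.012 and np.hypot(*(c-[.564,.127,.093])[:2])<.03: print(np.round(a),np.round(c,4),round(np.linalg.norm(d),3),round(np.degrees(np.arctan2(d[1],d[0]))%180,1))
x,y=248,180; print("dot:"); mask=(g>200).astype(np.uint8); n,_,stt,ce=cv2.connectedComponentsWithStats(mask)
print([(stt[i,4],np.round(ce[i],1)) for i in range(1,n) if 40<stt[i,4]<400])
E
```

```text
t 17.07 p [0.5613 0.1277 0.1452] yaw_y 60.03 tilt [-0.003  0.   ] F [-0.1 -0.  -1.4] M [ 0.01 -0.02 -0.06] w 0.0388 q6 -59.0
t 17.07 p [0.5613 0.1277 0.1452] yaw_y 60.03 tilt [-0.003  0.   ] F [-0.1 -0.  -1.4] M [ 0.01 -0.02 -0.06] w 0.0388 q6 -59.0
to knob [-0.0029  0.0009  0.1052] [283.2868 222.8907]
[239. 208. 280. 164.] [0.5358 0.1259 0.093 ] 0.038 107.6
[268. 231. 269. 200.] [0.5553 0.1215 0.093 ] 0.02 147.6
[311. 204. 300. 185.] [0.555 0.148 0.093] 0.014 179.0
[265. 185. 251. 207.] [0.541  0.1222 0.093 ] 0.017 118.3
[293. 232. 293. 256.] [0.5795 0.1254 0.093 ] 0.016 150.3
[275. 224. 274. 257.] [0.5716 0.1158 0.093 ] 0.022 148.0
[255. 213. 266. 231.] [0.5561 0.1147 0.093 ] 0.014 0.4
[303. 177. 310. 195.] [0.5506 0.1512 0.093 ] 0.012 171.6
[295. 202. 298. 223.] [0.5622 0.1375 0.093 ] 0.014 157.4
[250. 206. 236. 221.] [0.5459 0.108  0.093 ] 0.013 105.3
[289. 254. 290. 233.] [0.5783 0.1235 0.093 ] 0.015 148.7
dot:
[(np.int32(125), array([259.1,  72.7])), (np.int32(74), array([147. ,  86.2])), (np.int32(164), array([139.8, 182. ])), (np.int32(183), array([282.5, 226.2])), (np.int32(227), array([ 98.6, 372. ])), (np.int32(222), array([466.2, 372.2]))]
```

Call:
arm_command(
  rows="0.55 -2.5 0.5 0 0 0 0;0.55 0 0 30 0 0 0;0.55 0 0 30 0 0 0;0.55 0 0 20 0 0 0;0.55 0 0 0 0 0 0",
)

```text
time_s: 17.53
position: [0.5621, 0.1269, 0.0624]
tool_rot: [[-0.864, 0.503, -0.008], [0.503, 0.864, -0.0], [0.007, -0.004, -1.0]]
ft_force: [0.1, -0.1, 0.0]
grip_width: 0.0384
```

Call:
arm_command(
  rows="0.55 0 0 10 0 0 0;0.55 0 0 8 0 0 0;0.55 0 0 5 0 0 0;0.55 0 0 0 0 0 0",
)

```text
time_s: 17.87
position: [0.5642, 0.1272, 0.0432]
tool_rot: [[-0.865, 0.502, -0.001], [0.502, 0.865, 0.0], [0.001, -0.0, -1.0]]
ft_force: [-1.1, -0.3, 0.4]
grip_width: 0.0383
```

```bash
python3 - <<'E'
from h import *
s=st()
E
```

```text
t 17.87 p [0.5642 0.1272 0.0432] yaw_y 59.87 tilt [-0.001  0.   ] F [-1.1 -0.3  0.4] M [0.01 0.   0.04] w 0.0383 q6 -58.9
```

Call:
arm_command(
  rows="0.55 0 0 2 0 0 0;0.55 0 0 0 0 0 0;1 0 0 0 0 0 0;1 0 0 0 0 0 0;1 0 0 0 0 0 0",
  squeeze=90,
)

```text
time_s: 18.28
position: [0.5641, 0.1264, 0.0423]
tool_rot: [[-0.865, 0.501, -0.0], [0.501, 0.865, -0.002], [-0.001, -0.002, -1.0]]
ft_force: [-3.9, -4.1, 3.8]
grip_width: 0.0128
```

Call:
arm_command(
  rows="1 0 0 0 0 0 0;1 0 0 0 0 0 0;1 0 0 0 0 0 0",
)

```text
time_s: 18.53
position: [0.5641, 0.1264, 0.0423]
tool_rot: [[-0.865, 0.502, -0.0], [0.502, 0.865, -0.001], [-0.0, -0.001, -1.0]]
ft_force: [-3.3, -3.9, 4.7]
grip_width: 0.0125
```

```bash
python3 - <<'E'
from h import *
s=st(); print(np.round(s["joint_efforts"],3))
E
```

```text
t 18.53 p [0.5641 0.1264 0.0423] yaw_y 59.89 tilt [-0.    -0.001] F [-3.3 -3.9  4.7] M [-0.7   0.49  0.08] w 0.0125 q6 -58.9
[  2.224 -48.266 -18.559   0.977  -0.817   0.061]
```

Call:
arm_command(
  rows="1 0 0 0 0 0 5;1 0 0 0 0 0 5;1 0 0 0 0 0 2;1 0 0 0 0 0 0",
)

```text
time_s: 18.87
position: [0.5641, 0.1265, 0.0419]
tool_rot: [[-0.74, 0.672, -0.001], [0.672, 0.74, -0.001], [-0.001, -0.001, -1.0]]
ft_force: [-3.0, -4.2, 1.6]
grip_width: 0.0128
```

```bash
python3 - <<'E'
from h import *
s=st(); print(np.round(s["joint_efforts"],3))
E
```

```text
t 18.87 p [0.5641 0.1265 0.0419] yaw_y 47.77 tilt [-0.001 -0.001] F [-3.  -4.2  1.6] M [-0.66  0.28 -0.08] w 0.0128 q6 -46.8
[  2.536 -49.994 -18.767   0.904  -0.467   0.456]
```

Call:
arm_command(
  rows="1 0 0 0 0 0 4;1 0 0 0 0 0 4;1 0 0 0 0 0 2.3",
)

```text
time_s: 19.12
position: [0.564, 0.1265, 0.0416]
tool_rot: [[-0.607, 0.794, -0.001], [0.794, 0.607, -0.001], [-0.001, -0.001, -1.0]]
ft_force: [-1.4, -3.9, -1.0]
grip_width: 0.0131
```

```bash
python3 - <<'E'
from h import *
s=st(); print(np.round(s["joint_efforts"],3))
E
```

```text
t 19.12 p [0.564  0.1265 0.0416] yaw_y 37.4 tilt [-0.001 -0.001] F [-1.4 -3.9 -1. ] M [-0.62  0.02  0.13] w 0.0131 q6 -36.4
[  2.104 -51.479 -19.049   0.934  -0.198  -0.111]
```

Call:
arm_command(
  rows="1 0 0 0 0 0 2.3;1 0 0 0 0 0 0",
)

```text
time_s: 19.28
position: [0.5641, 0.1265, 0.0416]
tool_rot: [[-0.576, 0.817, -0.001], [0.817, 0.576, -0.001], [-0.001, -0.001, -1.0]]
ft_force: [-0.8, -6.2, -0.8]
grip_width: 0.0128
```

```bash
python3 - <<'E'
from h import *
s=st(); print(np.round(s["joint_efforts"],3))
E
```

```text
t 19.28 p [0.5641 0.1265 0.0416] yaw_y 35.2 tilt [-0.001 -0.001] F [-0.8 -6.2 -0.8] M [-0.79  0.07 -0.08] w 0.0128 q6 -34.2
[  2.932 -51.432 -19.118   1.089  -0.262   0.539]
```

Call:
arm_command(
  rows="1 0 0 0 0 0 2.3;1 0 0 0 0 0 0",
)

```text
time_s: 19.45
position: [0.5641, 0.1265, 0.0416]
tool_rot: [[-0.544, 0.839, -0.001], [0.839, 0.544, -0.001], [-0.001, -0.001, -1.0]]
ft_force: [-0.9, -5.7, -2.4]
grip_width: 0.0128
```

```bash
python3 - <<'E'
from h import *
s=st(); print(np.round(s["joint_efforts"],3))
E
```

```text
t 19.45 p [0.5641 0.1265 0.0416] yaw_y 32.95 tilt [-0.001 -0.001] F [-0.9 -5.7 -2.4] M [-0.76  0.05  0.03] w 0.0128 q6 -32.0
[  2.747 -51.575 -19.153   1.09   -0.232   0.453]
```

Call:
arm_command(
  rows="1 0 0 0 0 0 1.2;1 0 0 0 0 0 1.2",
)

```text
time_s: 19.62
position: [0.5641, 0.1265, 0.0415]
tool_rot: [[-0.509, 0.861, -0.001], [0.861, 0.509, -0.001], [-0.001, -0.001, -1.0]]
ft_force: [-2.1, -4.7, -1.3]
grip_width: 0.0129
```

```bash
python3 -c "
from h import *
st()"
```

```text
t 19.62 p [0.5641 0.1265 0.0415] yaw_y 30.62 tilt [-0.001 -0.001] F [-2.1 -4.7 -1.3] M [-0.74  0.07  0.24] w 0.0129 q6 -29.6
```

Call:
arm_command(
  rows="1 0 0 0 0 0 1.2;1 0 0 0 0 0 1.2",
)

```text
time_s: 19.78
position: [0.5641, 0.1265, 0.0415]
tool_rot: [[-0.473, 0.881, -0.001], [0.881, 0.473, -0.001], [-0.001, -0.001, -1.0]]
ft_force: [-1.2, -5.1, -2.1]
grip_width: 0.0129
```

```bash
python3 -c "
from h import *
st()"
```

```text
t 19.78 p [0.5641 0.1265 0.0415] yaw_y 28.23 tilt [-0.001 -0.001] F [-1.2 -5.1 -2.1] M [-0.75  0.01  0.26] w 0.0129 q6 -27.2
```

Call:
arm_command(
  rows="1 0 0 0 0 0 1.2;1 0 0 0 0 0 1.2",
)

```text
time_s: 19.95
position: [0.5641, 0.1265, 0.0415]
tool_rot: [[-0.436, 0.9, -0.001], [0.9, 0.436, -0.001], [-0.001, -0.001, -1.0]]
ft_force: [-1.1, -5.8, -2.0]
grip_width: 0.0129
```

```bash
python3 -c "
from h import *
st()"
```

```text
t 19.95 p [0.5641 0.1265 0.0415] yaw_y 25.83 tilt [-0.001 -0.001] F [-1.1 -5.8 -2. ] M [-0.78  0.02  0.41] w 0.0129 q6 -24.8
```

Call:
arm_command(
  rows="1 0 0 0 0 0 1.2;1 0 0 0 0 0 1.2",
)

```text
time_s: 20.12
position: [0.5641, 0.1265, 0.0414]
tool_rot: [[-0.398, 0.917, -0.001], [0.917, 0.398, -0.002], [-0.001, -0.001, -1.0]]
ft_force: [-1.0, -5.0, -3.5]
grip_width: 0.0126
```

```bash
python3 -c "
from h import *
st()"
```

```text
t 20.12 p [0.5641 0.1265 0.0414] yaw_y 23.44 tilt [-0.001 -0.002] F [-1.  -5.  -3.5] M [-0.84 -0.05  0.44] w 0.0126 q6 -22.4
```

Call:
arm_command(
  rows="1 0 0 0 0 0 1.2;1 0 0 0 0 0 1.2",
)

```text
time_s: 20.28
position: [0.5641, 0.1265, 0.0414]
tool_rot: [[-0.359, 0.933, -0.001], [0.933, 0.359, -0.002], [-0.001, -0.001, -1.0]]
ft_force: [-0.5, -4.8, -2.4]
grip_width: 0.0126
```

```bash
python3 -c "
from h import *
st()"
```

```text
t 20.28 p [0.5641 0.1265 0.0414] yaw_y 21.05 tilt [-0.001 -0.002] F [-0.5 -4.8 -2.4] M [-0.8  -0.06  0.51] w 0.0126 q6 -20.0
```

Call:
arm_command(
  rows="1 0 0 0 0 0 0.6;1 0 0 0 0 0 0.6",
)

```text
time_s: 20.45
position: [0.5641, 0.1265, 0.0414]
tool_rot: [[-0.34, 0.94, -0.001], [0.94, 0.34, -0.002], [-0.001, -0.001, -1.0]]
ft_force: [-2.2, -5.2, -3.2]
grip_width: 0.0128
```

```bash
python3 -c "
from h import *
st()"
```

```text
t 20.45 p [0.5641 0.1265 0.0414] yaw_y 19.88 tilt [-0.001 -0.002] F [-2.2 -5.2 -3.2] M [-0.79 -0.09  0.54] w 0.0128 q6 -18.9
```

Call:
arm_command(
  rows="1 0 0 0 0 0 0.6;1 0 0 0 0 0 0.6",
)

```text
time_s: 20.62
position: [0.5641, 0.1265, 0.0414]
tool_rot: [[-0.32, 0.947, -0.001], [0.947, 0.32, -0.002], [-0.001, -0.001, -1.0]]
ft_force: [-0.7, -5.1, -3.6]
grip_width: 0.0128
```

```bash
python3 -c "
from h import *
st()"
```

```text
t 20.62 p [0.5641 0.1265 0.0414] yaw_y 18.69 tilt [-0.001 -0.002] F [-0.7 -5.1 -3.6] M [-0.76 -0.11  0.53] w 0.0128 q6 -17.7
```

Call:
arm_command(
  rows="1 0 0 0 0 0 0.6;1 0 0 0 0 0 0.6",
)

```text
time_s: 20.78
position: [0.5641, 0.1265, 0.0414]
tool_rot: [[-0.301, 0.954, -0.001], [0.954, 0.301, -0.002], [-0.001, -0.001, -1.0]]
ft_force: [0.2, -5.7, -2.6]
grip_width: 0.0125
```

```bash
python3 -c "
from h import *
st()"
```

```text
t 20.78 p [0.5641 0.1265 0.0414] yaw_y 17.49 tilt [-0.001 -0.002] F [ 0.2 -5.7 -2.6] M [-0.76 -0.12  0.64] w 0.0125 q6 -16.5
```

The torque is about 0.6 N m, so I release and rise straight up.

Call:
arm_command(
  rows="0.55 0 0 0 0 0 0;0.55 0 0 0 0 0 0;0.55 0 0 0 0 0 0;0.55 0 0 -15 0 0 0;0.55 0 0 -25 0 0 0",
)

```text
time_s: 21.2
position: [0.5631, 0.1274, 0.0802]
tool_rot: [[-0.299, 0.954, -0.005], [0.954, 0.299, 0.0], [0.002, -0.004, -1.0]]
ft_force: [-0.0, -0.2, -0.6]
grip_width: 0.0385
```

Call:
arm_command(
  rows="0.55 0 0 -30 0 0 0;0.55 0 0 -35 0 0 0;0.55 0 0 -35 0 0 0;0.55 0 0 0 0 0 0",
)

```text
time_s: 21.53
position: [0.567, 0.1276, 0.189]
tool_rot: [[-0.3, 0.954, 0.013], [0.954, 0.3, 0.001], [-0.003, 0.012, -1.0]]
ft_force: [0.9, 0.7, 1.1]
grip_width: 0.0383
```

```bash
python3 - <<'E'
from h import *
st(); m=look('wb',1.0); g=cv2.cvtColor(cv2.imread('pics/wb.png'),cv2.COLOR_BGR2GRAY)
for a in cv2.createLineSegmentDetector().detect(g)[0][:,0]:
    p,q=plane("wrist",a[:2],.105,m),plane("wrist",a[2:],.105,m); d=q-p; c=(p+q)/2; L=np.linalg.norm(d)
    near=np.hypot(*(c-[.564,.127,.1])[:2])<.03 and L>.018
    if near or(L>.035 and .45<c[0]<.66 and -.06<c[1]<.09): print(np.round(c,3),round(L,3),round(np.degrees(np.arctan2(d[1],d[0]))%180,1),"knob" if near else "")
a=cv2.imread('pics/scene0.png').astype(int); b=eyes.get_image('scene')[:,:,::-1].astype(int)
D=np.abs(a-b).max(2)
for n,(x,y) in dict(case=(213,233),filter=(349,263),tweezers=(285,284),brick=(180,175),spanner=(429,248),tape=(400,326),oil=(210,170)).items(): print(n,(D[y-14:y+14,x-18:x+18]>40).mean().round(3))
E
```

```text
t 21.53 p [0.567  0.1276 0.189 ] yaw_y 17.43 tilt [0.013 0.001] F [0.9 0.7 1.1] M [ 0.   -0.01  0.02] w 0.0383 q6 -16.4
t 21.53 p [0.567  0.1276 0.189 ] yaw_y 17.43 tilt [0.013 0.001] F [0.9 0.7 1.1] M [ 0.   -0.01  0.02] w 0.0383 q6 -16.4
[0.635 0.049 0.105] 0.05 121.2 
[0.631 0.002 0.105] 0.038 26.2 
[0.553 0.136 0.105] 0.026 103.3 knob
[0.573 0.034 0.105] 0.082 96.1 
[0.556 0.137 0.105] 0.02 108.3 knob
[0.576 0.039 0.105] 0.053 95.7 
[0.562 0.117 0.105] 0.019 107.6 knob
[0.565 0.139 0.105] 0.021 107.5 knob
[0.571 0.12  0.105] 0.018 110.7 knob
[0.579 0.038 0.105] 0.054 95.9 
[0.597 0.04  0.105] 0.052 96.0 
[0.571 0.026 0.105] 0.065 95.7 
case 0.0
filter 0.564
tweezers 0.0
brick 0.0
spanner 0.0
tape 0.0
oil 0.0
```

```bash
python3 -c "
from rig import env
print(env.close_job())"
```

```text
the job is handed in; nothing more can be done
None
```

I handed the job in at about 21.6 s, well inside the 70 s. It gave no verdict, so everything below rests on my own checks.

**What I did**
- **Loosening:** I cracked the grey vise's lock loose anticlockwise and turned it 75° (about 1.31 rad). The moment fell to about 0.14 N m.
- **Squaring:** I eased the head round by the nose face with about 3 N until it met the stop. The push rose to at most about 23 N there, against the 30 N limit.
- **Tightening:** I turned the knob clockwise in small steps. The torque rose from about 0.24 to 0.64 N m at the last step, with readings of 0.54, 0.53 and 0.64. I then released and lifted clear.

**Last checks**
- **Head:** the jaw and brick edges lie at 5.7–6.0° now. They read about 5.7° (scatter 5.3–5.9°) when the head was against the stop.
- **Knob:** the bar lies at about 107°, matching the final tool angle.
- **Gripper:** it hangs clear with no contact force.
- **Bystanders:** the scene picture is unchanged around six of the seven.

**What disagreed**
- **First grasp missed:** the pictures put the fingertips about 25 mm behind the reported TCP, not 17 mm ahead as stated. I regripped 41 mm lower.
- **Filter patch changed:** I put this down to the arm's shadow, because the tips never came below about 60 mm there. I did not confirm it separately.
- **Joint 6 effort:** it did not track the wrist moment, so I judged tightness by the moment alone.
- **Strap force:** I could not measure it directly, only infer it from the torque.

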